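Flip a cover plate over at the turning fence

ROBOT

A 7-joint arm with a two-finger parallel gripper is mounted at the origin on the work surface. World frame = base frame: x ahead of the robot, y to its left, z up, the work surface at z = 0. Lengths are in m, angles in rad, forces in N, time in s.
With the tool pointing down it reaches from about 0.4 to 0.925 m from the base axis. Payload 4.1 kg.
Tool frame: the origin (TCP) lies midway between the tips of the shut fingers; the grasp point (between the pads) lies 19 mm behind it; z points along the fingers, y is the direction in which the jaws open and shut (so a half turn about z gives the same grasp; the last joint's range is limited). The gripper opens to 85 mm and grips with 20 to 120 N. Pads are 22 mm wide; open, the fingers measure 114 mm over their backs; the gripper's body (76 mm by 85 mm) begins 54 mm behind the grasp point. The pads swing forward as they close: fully open they stand 13 mm farther back than shut.
Start: joints at [-1.3, 0.398, 0.045, 1.537, -0.019, 1.207, -0.051], TCP at [0.235, 0.606, 0.203] pointing down, gripper open.
Joint ranges: [-2.82, 2.82], [-0.49, 2.23], [-1.37, 1.46], [0, 2.46], [-1.36, 4.5], [0.23, 2], [-2.94, 2.94]. Speed limits (rad/s): [2.57, 2.57, 3.14, 3.14, 3.14, 3.14, 3.14].

INTERFACE

Orientations are given as a unit quaternion [x, y, z, w].
In Python, from plant import get_state, camera, get_calibration, close_job gives the robot as it stands. The module is installed in compiled form; this text tells all that it offers.
- The arm moves only by the shell command python3 -m inch 'ROWS' [OPENING] [FORCE]. ROWS is JSON, a list of rows, each a list of 4 numbers: the shift along the tool's x, y, z in mm, then the turn about the tool's z in rad. In form: [[x, y, z, roll], ...]. A call has exactly 5 rows; each row shifts and turns the commanded pose from where the row before left it, along the tool's axes as they then stand; what a row does not reach is not made up. A row lasts 1/8 s, in which the tool goes at most 62.5 mm and 10.7 degrees, less where a joint would pass 70% of its speed; a pose out of reach is approached as far as the arm can. A call with a gripper value outside its range is refused whole. OPENING is the finger opening in mm, from 0 to 85.4, set as the call begins (- or left out, the last holds). The fingers move at their own pace and stop on an object; FORCE is the grip in N (left out, the last holds). Time passes only in rows, so rows that do not move let the fingers close, or fill a call up. It gives the time, the measured TCP pose, the force and the opening at its end, in the units of the state.
- get_state(): the state, without advancing time (a new reading comes with each control period).
- camera(name): name is "scene" or "top"; returns the picture (384x512x3 uint8, red, green, blue); there is no depth.
- get_calibration(name): a dict with "vertical_fov" (degrees; the focal length in pixels is half the picture's height over the tangent of half this angle, whatever the lens; pixels are square), "cx", "cy" (the principal point, pixels), "k1" (the pictures are not rectified: a ray, as slopes to the right and down, at radius r is drawn at 1 + k1 r^2 times it, then the intrinsics apply), "R" (3x3) and "t" (3): a world point X has camera coordinates R X + t. Camera axes: x right, y down, z forward; pixel columns grow to the right and rows downward; lengths in m; the calibration is good to about 2 mm. A picture is of the moment at which its call begins. get_calibration takes no time and is no camera call.
- close_job(): hands the job in, once; it reports no verdict.
The state is a dict: "clock": time; "joint_pos": joint angles; "qd": joint speeds; "joint_torque": joint torques, N m; "tool_pos": TCP position; "tcp_rot": TCP orientation; "force": force on the tool from outside, world axes, zero at the start; "torque": the same for the moment, N m; "finger_gap": finger opening in m.
Only numpy, scipy, OpenCV 4.12 (cv2) and the standard library are available. Lean on these libraries where they do the work, as an engineer would, in place of code of your own. Each camera call takes 0.05 s, during which the arm holds its last target.

TASK

Turn the loose metal cover plate over without gripping it: with the fingertips, gently push it flat along the bench into the ramped steel fence until its far edge rides up and the plate leans there, then reach behind its raised edge and tip it back towards the robot so that it lies flat on the bench, smooth face up, in front of the fence. Do not squeeze the plate or lift it off the bench, and leave the bottle, the screwdriver and the empty reel where they are.

Things in the scene. Friction and masses are not known exactly. Their poses are not given: they have to be found in the camera images.
- plate: loose cast aluminium cover plate, 90 mm along its x, 120 mm along its y, 6 mm thick, about 0.16 kg. Origin: centre of its smooth face, the underside at the start; z points out of the ribbed face (up at the start, down when turned over). At the start its +x edge is 20 to 50 mm short of the fence's toe, parallel to it within 0.15 rad. Turned over, its origin is 10 mm above the bench
- plate_mid (a point): centre of the plate, half-way through its 6 mm. The ribbed face carries four round bosses (14 mm across, 4 mm high, at x +-27, y +-42 mm) and two ribs (4 mm high, 70 mm long along y, at x +-12 mm); the outer 18 mm along its two 120 mm edges is plain
- plate_near (a point): middle of the plate's -x edge (120 mm long, the edge that is nearer to the robot at the start), half-way through the thickness
- plate_far (a point): middle of the plate's +x edge (120 mm long, the edge that faces the fence at the start), half-way through the thickness
- fence: fixed bent sheet-steel fence, 170 mm wide along its y, on a blue mat (under 1 mm). Origin: middle of the toe, the line on the bench where its ramp begins; x points level, up the ramp, away from the robot. Its face rises from the toe (x 0, z 0) to x 20, z 20 mm (45 degrees), to x 29, z 36 mm, to its top lip at x 36.5, z 58 mm. Ribs and a foot flange behind the lip, all lower than it, reach back to x 68 mm
- fence_toe (a point): middle of the toe, at bench level. With its -x edge pushed to the toe the plate leans on the lip at about 58 degrees, upper edge about 76 mm above the bench and 48 mm beyond the toe; with that edge 10 mm short, at about 51 degrees. It stays leaning when let go (friction about 0.3 on the fence, 0.6 on the bench). Pushing takes under 10 N; at the toe that edge stops dead, so stop there or a little short
- fence_lip (a point): middle of the fence's top lip, 58 mm above the bench. The raised edge stands clear above and beyond it
- cleaner: bystander: standing white bottle, 44 mm across, 110 mm high, origin at the centre of its underside
- driver: bystander: screwdriver lying on the bench, 170 mm long along its x, origin about its middle, on the underside
- reel: bystander: empty black reel ring lying flat, 70 mm across, 18 mm high, origin at the centre of its underside
Mind the look-alikes: they are no part of the job. Of the things that look like the fence, take the one that is farthest to the robot's right at the start.

How it is judged:
By the outcome, as a careful person would: the job done as asked, in the order asked, and still so for the second after the job is handed in, with the robot touching nothing.
It also fails if it takes over 54 s, if anything falls off the work surface, if the arm or the gripper's body presses on something with over 40 N, if the wrist force passes 120 N, or if a joint passes its speed limit or range.

## Working session

There is one attempt and no reset: what is moved stays moved. The work goes in short steps, Python scripts to look and compute and a shell command to move; the robot and the scene stay as the last step left them, time stands still between calls to the robot, and variables do not carry over. Pictures are saved under pics/ and viewed, and the job is handed in when it is done.

```bash
mkdir -p pics; ls; cat > h.py <<'E'
import numpy as np, cv2
from plant import get_state, camera, get_calibration
def K(n):
    c=get_calibration(n); f=192/np.tan(np.radians(c["vertical_fov"])/2); return c,f
def ray(n,u,v):
    c,f=K(n); d=np.array([(u-c["cx"])/f,(v-c["cy"])/f]); s=d.copy()
    for _ in range(30): s=d/(1+c["k1"]*(s@s))
    R=np.array(c["R"]);t=np.array(c["t"])
    return -R.T@t, R.T@np.array([s[0],s[1],1])
def onz(n,u,v,z=0.):
    o,d=ray(n,u,v); return o+d*(z-o[2])/d[2]
def proj(n,X):
    c,f=K(n); p=np.array(c["R"])@np.array(X)+np.array(c["t"]); s=p[:2]/p[2]; s=s*(1+c["k1"]*(s@s))
    return np.array([c["cx"],c["cy"]])+f*s
def snap(n,fn):
    im=camera(n)[:,:,::-1].copy(); cv2.imwrite('pics/'+fn,im); return im
E
python3 - <<'E'
from h import *
for n in("top","scene"):
    snap(n,n+"0.png"); c,f=K(n); print(n,c)
print(get_state())
E
```

```text
pics
top {'vertical_fov': 45.98292503025346, 'cx': 263.34626651650484, 'cy': 192.73286761140025, 'k1': 0.014254226655516813, 'R': array([[-0.0215352 , -0.99918792, -0.03405488],
       [-0.99176894,  0.02565078, -0.12544485],
       [ 0.12621652,  0.03107309, -0.99151594]]), 't': array([0.09501742, 0.57711701, 0.9774882 ])}
scene {'vertical_fov': 52.284954951440184, 'cx': 256.2692100064069, 'cy': 192.3268019674675, 'k1': -0.00857467624482757, 'R': array([[ 0.3054772 ,  0.95207636, -0.01530643],
       [ 0.71169931, -0.23897154, -0.66058814],
       [-0.63258815,  0.19090104, -0.75059245]]), 't': array([-0.24174459, -0.33178026,  1.46760916])}
{'clock': 0.1, 'joint_pos': array([-1.29999806,  0.39913946,  0.04503311,  1.53771295, -0.01871834,
        1.20689942, -0.05070573]), 'qd': array([-0.00160537, -0.00084657,  0.00136979, -0.00347386,  0.00039188,
       -0.00014128,  0.00040814]), 'joint_torque': array([ 2.87992087e-03, -4.76260042e+01,  1.37000218e+00, -2.54953068e+01,
        1.19615032e-02,  5.04555777e-03, -1.72471113e-05]), 'tool_pos': array([0.23468272, 0.60551418, 0.20247173]), 'tcp_rot': array([ 1.83796481e-01,  9.82963936e-01, -8.61954207e-04, -1.08692317e-04]), 'force': array([-0.85737609, -0.60241411, -0.51663055]), 'torque': array([0.01716409, 0.03597846, 0.04448823]), 'finger_gap': 0.08524485612868386}
```

View pics/top0.png

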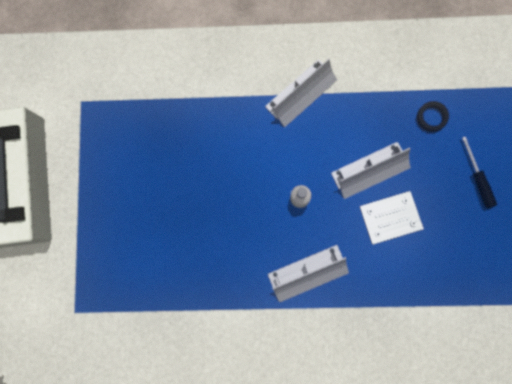

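View pics/scene0.png

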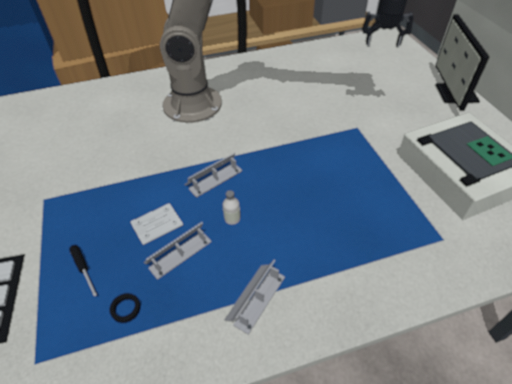

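The top view shows three fence look-alikes, at pixels (303,93), (371,170) and (308,273). The one farthest to the robot's right is (371,170), with the plate at (391,218) in front of it. Next is a close crop to check that choice.

```bash
python3 - <<'E'
from h import *
im=cv2.imread('pics/top0.png'); c=im[130:255,315:440]; cv2.imwrite('pics/crop0.png',cv2.resize(c,None,fx=4.8,fy=4.8,interpolation=cv2.INTER_CUBIC))
im2=cv2.imread('pics/scene0.png'); c=im2[195:285,120:220]; cv2.imwrite('pics/crop1.png',cv2.resize(c,None,fx=6,fy=6,interpolation=cv2.INTER_CUBIC))
for u,v in[(303,93),(371,170),(308,273)]: print(onz("top",u,v,0.03).round(3))
hsv=cv2.cvtColor(im,cv2.COLOR_BGR2HSV)
m=((hsv[...,1]<90)&(hsv[...,2]>120)).astype(np.uint8)
n,l,s,_=cv2.connectedComponentsWithStats(m)
k=l[225,400]; print(k,s[k])
q=(l==k).astype(np.uint8); q=cv2.morphologyEx(q,cv2.MORPH_CLOSE,np.ones((5,5)))
ct=max(cv2.findContours(q,0,1)[0],key=cv2.contourArea); r=cv2.minAreaRect(ct); b=cv2.boxPoints(r); print(r,b)
P=np.array([onz("top",u,v,0.006) for u,v in b]); print(P.round(4)); print(P.mean(0)); 
for i in range(4): d=P[(i+1)%4]-P[i]; print(np.linalg.norm(d),np.arctan2(d[1],d[0]))
E
```

```text
[ 0.811 -0.015  0.03 ]
[ 0.626 -0.162  0.03 ]
[ 0.399 -0.013  0.03 ]
6 [ 360  191   64   54 2227]
((391.2457275390625, 217.16436767578125), (41.303348541259766, 55.029544830322266), 73.0724868774414) [[358.9101  205.4187 ]
 [411.55542 189.39621]
 [423.58136 228.91003]
 [370.93604 244.93253]]
[[ 0.5484 -0.1359  0.006 ]
 [ 0.5822 -0.2571  0.006 ]
 [ 0.4915 -0.2782  0.006 ]
 [ 0.458  -0.1585  0.006 ]]
[ 0.5200122  -0.20742251  0.006     ]
0.12584346093565632 -1.2985052356838127
0.0931511541260815 -2.9122581459652648
0.12433246034643057 1.843374619646537
0.09313420232123222 0.2455606795899549
```

View pics/crop0.png

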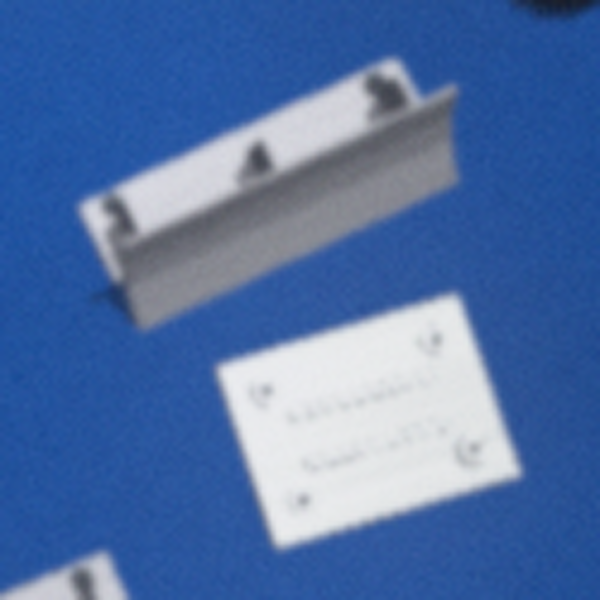

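View pics/crop1.png

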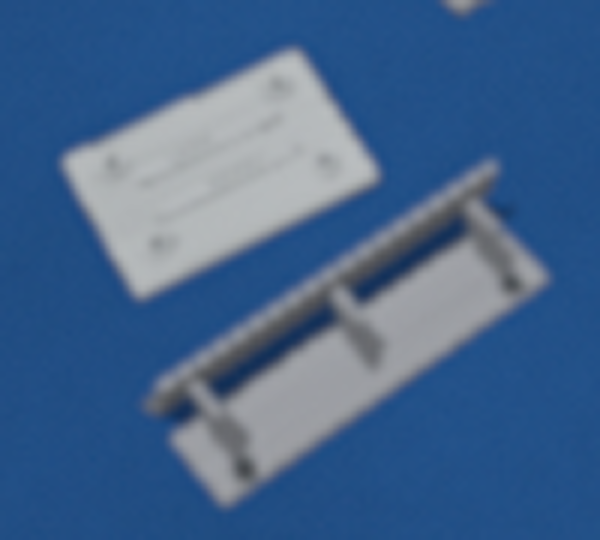

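The crops show that the chosen fence's smooth ramp faces the plate and its ribs are behind. Toe pixels run from about (344,198.5) to (409.5,167.5). The plate is ribbed face up at (391,217).

```bash
python3 - <<'E'
from h import *
f=lambda p:((p[0]+.5)/4.8-.5+315,(p[1]+.5)/4.8-.5+130)
def P(p,z): return onz("top",*f(p),z)[:2]
tl,tr=P((140,330),0),P((457,183),0); ll,lr=P((130,240),.058),P((458,90),.058)
print("toe",tl,tr,np.linalg.norm(tl-tr)); print("lip",ll,lr,np.linalg.norm(ll-lr))
y=ll-lr+tl-tr; y/=np.linalg.norm(y); x=np.array([y[1],-y[0]]); th=np.arctan2(x[1],x[0])
toe=(tl+tr)/2; lip=(ll+lr)/2; print("x",x,"th",th,"lip in fence",(lip-toe)@x,(lip-toe)@y)
org=((toe)+(lip-.0365*x))/2; print("org",toe,lip-.0365*x,org)
C=np.array([P(p,.006) for p in[(218,367),(458,292),(522,475),(277,548)]])
pc=C.mean(0); print("plate",pc,"fence fr",[( (c-org)@x*1e3,(c-org)@y*1e3) for c in C],(pc-org)@x,(pc-org)@y)
d=C[0]+C[1]-C[2]-C[3]; print("plate th",np.arctan2(d[1],d[0]))
c0=cv2.imread('pics/crop1.png')
g=lambda p:((p[0]+.5)/6-.5+120,(p[1]+.5)/6-.5+195)
S=lambda p,z: onz("scene",*g(p),z)[:2]
a,b=S((150,400),.058),S((495,160),.058); print("lip scene",a,b, "mid",(a+b)/2, 'fence-fr',((a+b)/2-org)@x,((a+b)/2-org)@y)
Cs=np.array([S(p,.006) for p in[(65,160),(298,47),(380,178),(140,298)]]);print("plate scene",Cs.mean(0))
for n,u,v,z in [("top",300,197,.05),("top",433,117,.009),("top",480,175,.01)]: q=onz(n,u,v,z)[:2]-org; print(u,v,q@x,q@y)
E
```

```text
toe [ 0.56614928 -0.10303396] [ 0.63361332 -0.25799551] 0.169010292018185
lip [ 0.60123236 -0.09182043] [ 0.66664335 -0.24399993] 0.16564177942649919
x [0.91779468 0.39705531] th 0.40830617387114704 lip in fence 0.03626162756338093 -0.0019539394710519926
org [ 0.5998813  -0.18051473] [ 0.60043835 -0.1824027 ] [ 0.60015982 -0.18145872]
plate [ 0.51988365 -0.2078237 ] fence fr [(np.float64(-31.831453799898178), np.float64(60.77908584299218)), (np.float64(-47.194300006449886), np.float64(-58.03335823916286)), (np.float64(-137.26232955646165), np.float64(-45.58124504365046)), (np.float64(-120.29352275540647), np.float64(73.5412518017779))] -0.08414540152955403 0.007676433590489196
plate th 0.2680014817662631
lip scene [ 0.67294077 -0.24661904] [ 0.59784013 -0.08676106] mid [ 0.63539045 -0.16669005] fence-fr 0.0381984627599766 -0.000433904756636301
plate scene [ 0.52146214 -0.20622863]
300 197 0.04084862952171169 0.18023831666939838
433 117 0.08417102367420896 -0.18267235906112128
480 175 -0.08161139465059347 -0.21505258179166292
```

```bash
python3 -m inch '[[-30,0,0,0.046],[-60,0,0,0.092],[-60,0,0,0.092],[-60,0,0,0.092],[-60,0,0,0.092]]' 60 20; python3 -m inch '[[-60,0,0,0.092],[-60,0,0,0.092],[-60,0,0,0.092],[-60,0,0,0.092],[-60,0,0,0.092]]'
```

```text
clock: 0.72
tool_pos: [0.4691, 0.4669, 0.2032]
tcp_rot: [0.385, 0.923, -0.0, 0.001]
force: [1.1, 0.4, 0.2]
finger_gap: 0.0599
clock: 1.35
tool_pos: [0.6362, 0.2208, 0.2032]
tcp_rot: [0.585, 0.811, -0.0, 0.001]
force: [0.2, -0.3, 0.1]
finger_gap: 0.0597
```

```bash
cat >> h.py <<'E'
from scipy.spatial.transform import Rotation as Ro
ORG=np.array([.6002,-.1815]); TH=.407
FX=np.array([np.cos(TH),np.sin(TH)]); FY=np.array([-FX[1],FX[0]])
def where():
    s=get_state(); R=Ro.from_quat(s["tcp_rot"]).as_matrix(); p=s["tool_pos"]; q=p[:2]-ORG
    tx=np.arctan2(R[1,0],R[0,0])
    print("t",round(s["clock"],2),"p",p.round(4),"fence mm",(q@FX*1e3).round(1),(q@FY*1e3).round(1),"z",(p[2]*1e3).round(1),"toolx-TH",round((tx-TH+np.pi)%(2*np.pi)-np.pi,4),"F",s["force"].round(1),"gap",s["finger_gap"].round(4), "zdev",R[:,2].round(4))
    return s,R
def to(fx,fy,z):
    s,R=where(); w=ORG+FX*fx/1e3+FY*fy/1e3; d=np.array([*w,z/1e3])-s["tool_pos"]; print("tool shift mm",(R.T@d*1e3).round(1))
E
python3 -m inch '[[-60,0,0,0.092],[-60,0,0,0.092],[-60,0,0,0.092],[-60,0,0,0.15],[-60,0,0,0.15]]'; python3 -c "
from h import *; to(-165,8,200)"
```

```text
clock: 1.98
tool_pos: [0.6734, -0.0736, 0.2032]
tcp_rot: [0.792, 0.611, -0.0, 0.001]
force: [0.9, -0.1, 0.6]
finger_gap: 0.06Traceback (most recent call last):
  File "<string>", line 2, in <module>
    from h import *; to(-165,8,200)
                     ~~^^^^^^^^^^^^
  File "h.py", line 26, in to
    s,R=where(); w=ORG+FX*fx/1e3+FY*fy/1e3; d=np.array([*w,z/1e3])-s["tool_pos"]; print("tool shift mm",(R.T@d*1e3).round(1))
        ~~~~~^^
  File "h.py", line 23, in where
    print("t",round(s["clock"],2),"p",p.round(4),"fence mm",(q@FX*1e3).round(1),(q@FY*1e3).round(1),"z",(p[2]*1e3).round(1),"toolx-TH",round((tx-TH+np.pi)%(2*np.pi)-np.pi,4),"F",s["force"].round(1),"gap",s["finger_gap"].round(4), "zdev",R[:,2].round(4))
                                                                                                                                                                                                            ^^^^^^^^^^^^^^^^^^^^^
AttributeError: 'float' object has no attribute 'round'
```

```bash
sed -i 's/s\["finger_gap"\].round(4)/round(s["finger_gap"],4)/' h.py; python3 -c "
from h import *; to(-165,8,200)"
```

```text
t 1.98 p [ 0.6734 -0.0736  0.2032] fence mm 109.9 70.1 z 203.2 toolx-TH 0.9073 F [ 0.9 -0.1  0.6] gap 0.06 zdev [ 1.0e-04 -1.3e-03 -1.0e+00]
tool shift mm [-218.2 -178.4    3.4]
```

```bash
python3 -m inch '[[-30,-30,0,0.18],[-40,-20,0,0.18],[-50,-10,0,0.18],[-55,0,0,0.18],[-55,0,0,0.18]]'; python3 -c "
from h import *; to(-165,8,60)"
```

```text
clock: 2.6
tool_pos: [0.479, -0.2277, 0.2035]
tcp_rot: [0.979, 0.205, -0.0, 0.001]
force: [-0.1, -0.7, 1.4]
finger_gap: 0.06
t 2.6 p [ 0.479  -0.2277  0.2035] fence mm -129.6 5.6 z 203.5 toolx-TH 0.0053 F [-0.1 -0.7  1.4] gap 0.06 zdev [ 2.0e-04 -1.3e-03 -1.0e+00]
tool shift mm [-35.3  -2.8 143.5]
```

```bash
python3 -m inch '[[-38,-3,10,0.005],[0,0,50,0],[0,0,50,0],[0,0,35,0],[0,0,0,0]]'; python3 - <<'E'
from h import *
to(-165,8,20)
a=snap("scene","s1.png"); b=snap("top","t1.png")
cv2.imwrite("pics/c1.png",np.hstack([cv2.resize(a[130:290,60:260],(500,400),interpolation=2),cv2.resize(b[130:290,330:450],(300,400),interpolation=2)]))
E
```

```text
clock: 3.22
tool_pos: [0.4422, -0.2375, 0.0565]
tcp_rot: [0.979, 0.206, -0.003, -0.001]
force: [-0.5, 0.2, 1.4]
finger_gap: 0.0601
t 3.23 p [ 0.4422 -0.2375  0.0565] fence mm -167.3 11.1 z 56.5 toolx-TH 0.007 F [-0.5  0.2  1.4] gap 0.0601 zdev [-0.0058  0.001  -1.    ]
tool shift mm [ 2.4  3.2 36.5]
```

View pics/c1.png

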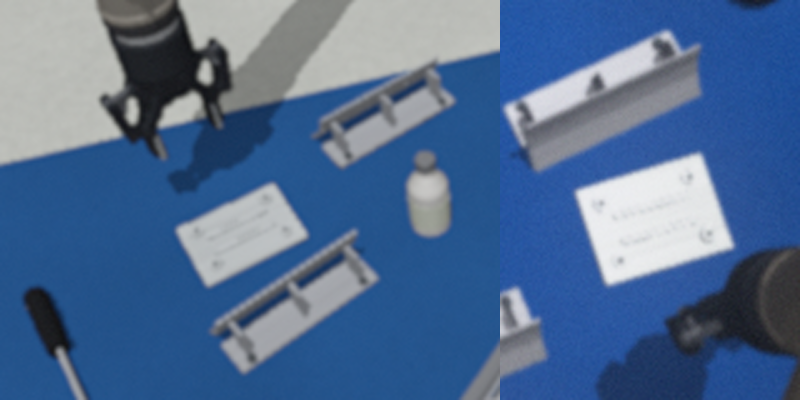

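```bash
python3 -m inch '[[2,2,30,0.007],[0,0,16,0],[0,0,5,0],[0,0,0,0],[0,0,0,0]]'; python3 -c "
from h import *; to(-165,8,0)"
```

```text
clock: 3.95
tool_pos: [0.4485, -0.2386, 0.0082]
tcp_rot: [0.979, 0.203, 0.001, 0.0]
force: [0.3, -0.6, 0.3]
finger_gap: 0.0601
t 3.95 p [ 0.4485 -0.2386  0.0082] fence mm -161.9 7.6 z 8.2 toolx-TH 0.0028 F [ 0.3 -0.6  0.3] gap 0.0601 zdev [ 1.5e-03 -4.0e-04 -1.0e+00]
tool shift mm [-3.1 -0.4  8.2]
```

```bash
python3 -m inch '[[0,0,1,0],[0,0,1,0],[0,0,1,0],[0,0,0,0],[0,0,0,0]]'
```

```text
clock: 4.58
tool_pos: [0.4479, -0.2382, 0.0044]
tcp_rot: [0.979, 0.204, -0.0, -0.0]
force: [0.0, 0.5, 0.0]
finger_gap: 0.0598
```

```bash
python3 -m inch '[[0,0,1,0],[0,0,1,0],[0,0,1,0],[0,0,1,0],[0,0,0,0]]'
```

```text
clock: 5.2
tool_pos: [0.4478, -0.2382, 0.0003]
tcp_rot: [0.979, 0.203, -0.0, -0.0]
force: [0.1, 1.0, 1.4]
finger_gap: 0.06
```

```bash
python3 - <<'E'
from h import *
where(); a=snap("scene","s2.png"); cv2.imwrite("pics/c2.png",cv2.resize(a[150:230,80:180],(750,600),interpolation=2))
E
```

```text
t 5.2 p [ 4.478e-01 -2.382e-01  3.000e-04] fence mm -162.4 8.3 z 0.3 toolx-TH 0.0028 F [0.1 1.  1.4] gap 0.06 zdev [-1.e-04  2.e-04 -1.e+00]
```

View pics/c2.png

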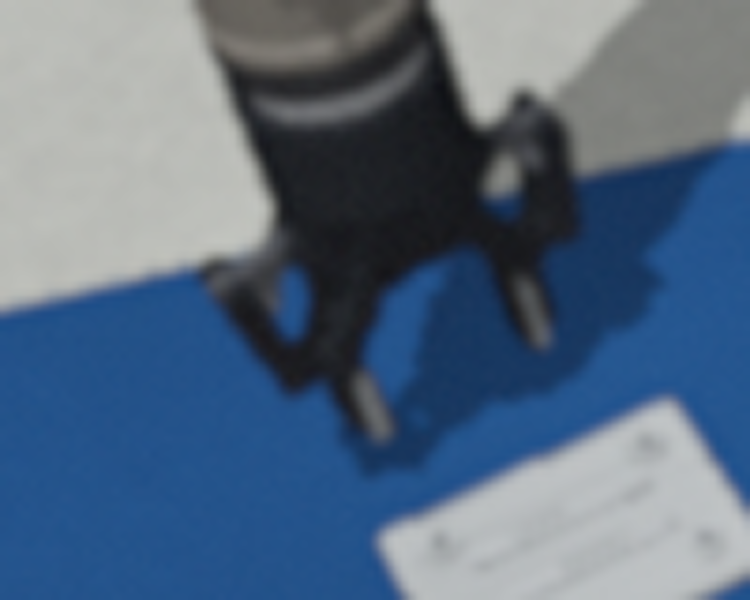

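The fingers stand behind the plate's near edge, clear of it, and the tips at about (380,440) and (545,345) in the crop are not yet on the bench. I'll keep probing down.

```bash
python3 -m inch '[[0,0,1,0],[0,0,1,0],[0,0,1,0],[0,0,0,0],[0,0,0,0]]'
```

```text
clock: 5.88
tool_pos: [0.4479, -0.2382, -0.0026]
tcp_rot: [0.979, 0.204, 0.0, -0.0]
force: [0.0, -0.4, 0.2]
finger_gap: 0.0595
```

```bash
python3 -m inch '[[0,0,1,0],[0,0,0,0],[0,0,1,0],[0,0,0,0],[0,0,0,0]]'
```

```text
clock: 6.5
tool_pos: [0.4479, -0.2382, -0.0046]
tcp_rot: [0.979, 0.203, 0.0, -0.0]
force: [0.6, 0.4, -0.1]
finger_gap: 0.0601
```

```bash
python3 -m inch '[[0,0,1,0],[0,0,0,0],[0,0,1,0],[0,0,0,0],[0,0,0,0]]'
```

```text
clock: 7.12
tool_pos: [0.4479, -0.2382, -0.0066]
tcp_rot: [0.979, 0.203, 0.0, -0.0]
force: [0.3, -0.3, -0.4]
finger_gap: 0.06
```

```bash
python3 -m inch '[[0,0,1,0],[0,0,0,0],[0,0,0,0],[0,0,0,0],[0,0,0,0]]'
```

```text
clock: 7.75
tool_pos: [0.4479, -0.2382, -0.0076]
tcp_rot: [0.979, 0.204, 0.0, -0.0]
force: [0.6, 0.4, -0.7]
finger_gap: 0.0602
```

```bash
python3 -m inch '[[0,0,1,0],[0,0,0,0],[0,0,0,0],[0,0,0,0],[0,0,0,0]]'
```

```text
clock: 8.38
tool_pos: [0.4479, -0.2382, -0.0086]
tcp_rot: [0.979, 0.204, 0.0, -0.0]
force: [0.8, -0.7, 0.5]
finger_gap: 0.0598
```

```bash
python3 -m inch '[[0,0,1,0],[0,0,0,0],[0,0,0,0],[0,0,0,0],[0,0,0,0]]'
```

```text
clock: 9.0
tool_pos: [0.4479, -0.2382, -0.0096]
tcp_rot: [0.979, 0.204, 0.0, -0.0]
force: [-0.4, -0.1, 0.7]
finger_gap: 0.0598
```

```bash
python3 -m inch '[[0,0,1,0],[0,0,0,0],[0,0,0,0],[0,0,0,0],[0,0,0,0]]';python3 - <<'E'
from h import *
where(); a=snap("scene","s3.png"); cv2.imwrite("pics/c3.png",cv2.resize(a[165:225,90:165],(750,600),interpolation=2))
E
```

```text
clock: 9.62
tool_pos: [0.4479, -0.2382, -0.0106]
tcp_rot: [0.979, 0.204, 0.0, -0.0]
force: [0.3, 0.4, 0.3]
finger_gap: 0.0601
t 9.62 p [ 0.4479 -0.2382 -0.0106] fence mm -162.3 8.2 z -10.6 toolx-TH 0.0029 F [0.3 0.4 0.3] gap 0.0601 zdev [ 1.e-04  1.e-04 -1.e+00]
```

View pics/c3.png

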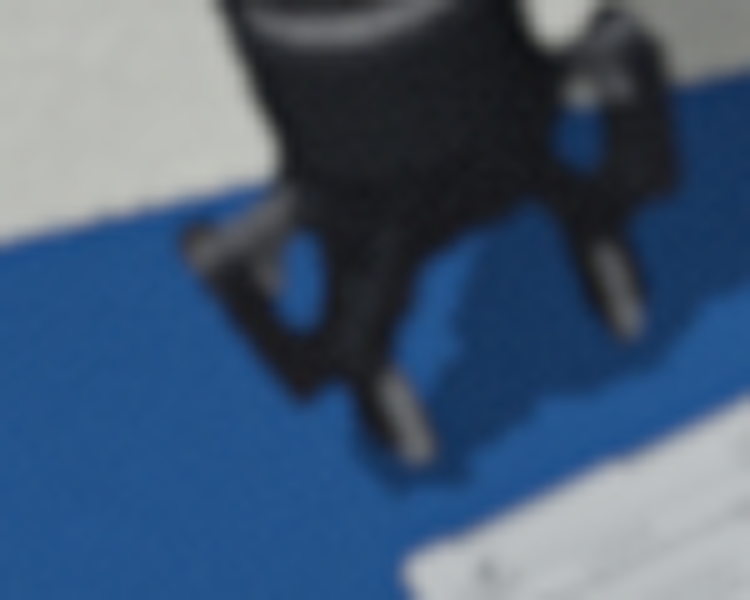

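```bash
python3 - <<'E'
from h import *
for u,v in[(131.2,211.2),(152.7,198.5)]:
  for fx in(-162,-156,-151):
    o,d=ray("scene",u,v); k=(fx/1e3-(o[:2]-ORG)@FX)/(d[:2]@FX); X=o+k*d; print(fx,((X[:2]-ORG)@FY*1e3).round(1),(X[2]*1e3).round(1))
E
```

```text
-162 -25.6 10.8
-156 -27.0 17.6
-151 -28.2 23.2
-162 45.4 11.1
-156 43.5 17.9
-151 41.9 23.5
```

```bash
python3 -m inch '[[0,0,1,0],[0,0,0,0],[0,0,1,0],[0,0,0,0],[0,0,0,0]]'
```

```text
clock: 10.3
tool_pos: [0.4479, -0.2382, -0.0126]
tcp_rot: [0.979, 0.203, 0.0, -0.0]
force: [0.3, -0.1, -0.7]
finger_gap: 0.0604
```

```bash
python3 -m inch '[[0,0,1,0],[0,0,0,0],[0,0,1,0],[0,0,0,0],[0,0,0,0]]'
```

```text
clock: 10.92
tool_pos: [0.4479, -0.2382, -0.0146]
tcp_rot: [0.979, 0.204, 0.0, -0.0]
force: [-0.4, -0.3, -0.0]
finger_gap: 0.0598
```

```bash
python3 -m inch '[[0,0,1,0],[0,0,0,0],[0,0,1,0],[0,0,0,0],[0,0,0,0]]';python3 - <<'E'
from h import *
where(); a=snap("scene","s4.png"); cv2.imwrite("pics/c4.png",cv2.resize(a[165:225,90:165],(750,600),interpolation=2))
E
```

```text
clock: 11.55
tool_pos: [0.4479, -0.2382, -0.0166]
tcp_rot: [0.979, 0.203, 0.0, -0.0]
force: [0.5, 0.3, -0.1]
finger_gap: 0.0596
t 11.55 p [ 0.4479 -0.2382 -0.0166] fence mm -162.3 8.2 z -16.6 toolx-TH 0.0028 F [ 0.5  0.3 -0.1] gap 0.0596 zdev [ 0.e+00  1.e-04 -1.e+00]
```

View pics/c4.png

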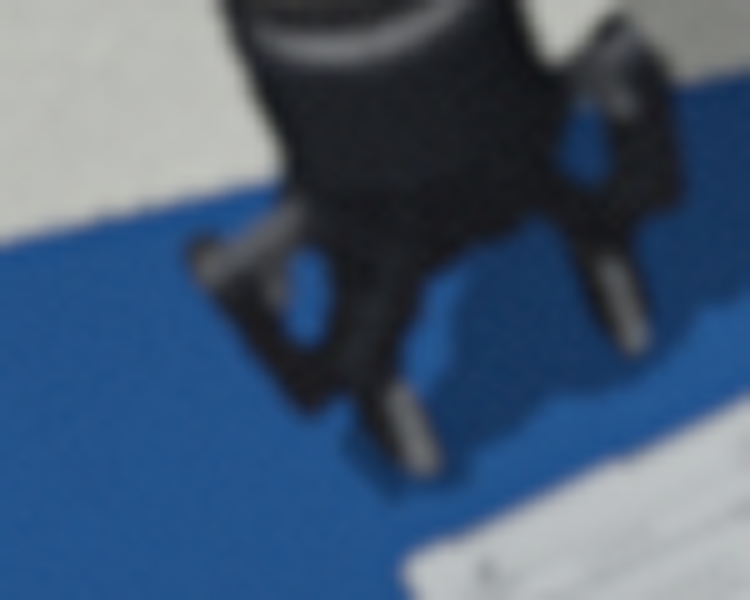

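```bash
python3 -m inch '[[0,0,1,0],[0,0,0,0],[0,0,1,0],[0,0,0,0],[0,0,0,0]]'
```

```text
clock: 12.22
tool_pos: [0.4479, -0.2382, -0.0186]
tcp_rot: [0.979, 0.203, 0.0, -0.0]
force: [0.1, 0.1, -0.0]
finger_gap: 0.0599
```

```bash
python3 -m inch '[[0,0,1,0],[0,0,0,0],[0,0,0.5,0],[0,0,0,0],[0,0,0,0]]'
```

```text
clock: 12.85
tool_pos: [0.4479, -0.2382, -0.0201]
tcp_rot: [0.979, 0.204, 0.0, -0.0]
force: [0.5, 0.2, -0.2]
finger_gap: 0.0597
```

```bash
python3 -m inch '[[0,0,1,0],[0,0,0,0],[0,0,1,0],[0,0,0,0],[0,0,0,0]]'; python3 - <<'E'
from h import *
where(); a=snap("top","t5.png"); cv2.imwrite("pics/c5t.png",cv2.resize(a[190:280,360:460],(660,600),interpolation=2))
a=snap("scene","s5.png"); cv2.imwrite("pics/c5.png",cv2.resize(a[165:225,90:165],(750,600),interpolation=2))
E
```

```text
clock: 13.48
tool_pos: [0.4479, -0.2382, -0.0221]
tcp_rot: [0.979, 0.203, 0.0, -0.0]
force: [-0.5, -0.1, 0.0]
finger_gap: 0.0603
t 13.47 p [ 0.4479 -0.2382 -0.0221] fence mm -162.3 8.2 z -22.1 toolx-TH 0.0029 F [-0.5 -0.1  0. ] gap 0.0603 zdev [ 1.e-04  1.e-04 -1.e+00]
```

View pics/c5.png

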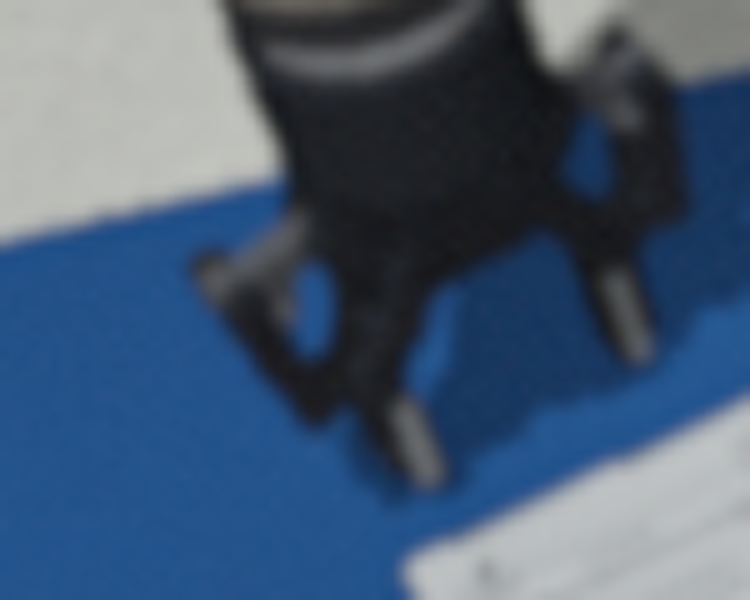

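View pics/c5t.png

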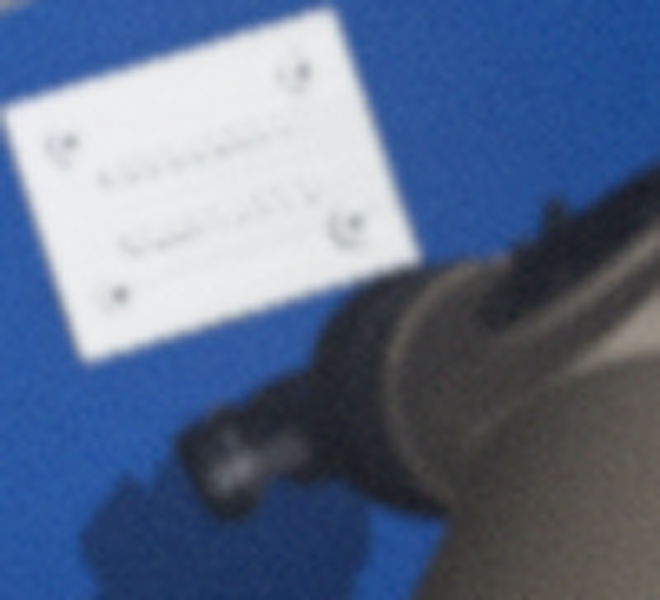

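```bash
python3 - <<'E'
from h import *
for z in (22,0):
  for y in(-22,38):
    for fx in (-173,-151):
      print(z,y,fx,proj("scene",[*(ORG+FX*fx/1e3+FY*y/1e3),z/1e3]).round(1))
print("obs",(132.8,213.3),(153.6,200.6), "near-right corner", proj("scene",[*(ORG+FX*-.1373+FY*-.0456),.006]))
E
```

```text
22 -22 -173 [129.4 205.8]
22 -22 -151 [133.3 210.3]
22 38 -173 [147.7 195.2]
22 38 -151 [151.7 199.5]
0 -22 -173 [131.4 210.7]
0 -22 -151 [135.2 215.1]
0 38 -173 [149.4 200.1]
0 38 -151 [153.3 204.4]
obs (132.8, 213.3) (153.6, 200.6) near-right corner [129.67580576 221.10214688]
```

```bash
python3 -m inch '[[0,0,1,0],[0,0,0,0],[0,0,1,0],[0,0,0,0],[0,0,0,0]]'
```

```text
clock: 14.2
tool_pos: [0.4479, -0.2382, -0.0241]
tcp_rot: [0.979, 0.204, 0.0, -0.0]
force: [-0.5, -0.4, -0.1]
finger_gap: 0.0601
```

```bash
python3 -m inch '[[0,0,1,0],[0,0,0,0],[0,0,0,0],[0,0,0,0],[0,0,0,0]]'
```

```text
clock: 14.82
tool_pos: [0.4479, -0.2382, -0.0251]
tcp_rot: [0.979, 0.203, 0.0, -0.0]
force: [0.2, -0.2, -0.6]
finger_gap: 0.0598
```

```bash
python3 -m inch '[[0,0,1,0],[0,0,0,0],[0,0,1,0],[0,0,0,0],[0,0,0,0]]'
```

```text
clock: 15.45
tool_pos: [0.4479, -0.2382, -0.0272]
tcp_rot: [0.979, 0.203, 0.0, -0.0]
force: [0.9, 0.4, -0.3]
finger_gap: 0.0597
```

```bash
python3 -m inch '[[0,0,1,0],[0,0,0,0],[0,0,1,0],[0,0,0,0],[0,0,0,0]]'; python3 - <<'E'
from h import *
where(); a=snap("scene","s6.png"); cv2.imwrite("pics/c6.png",cv2.resize(a[165:225,90:165],(750,600),interpolation=2))
E
```

```text
clock: 16.08
tool_pos: [0.4479, -0.2382, -0.0291]
tcp_rot: [0.979, 0.204, 0.0, -0.0]
force: [0.6, -0.8, 0.2]
finger_gap: 0.06
t 16.07 p [ 0.4479 -0.2382 -0.0291] fence mm -162.3 8.2 z -29.1 toolx-TH 0.0029 F [ 0.6 -0.8  0.2] gap 0.06 zdev [ 1.e-04  1.e-04 -1.e+00]
```

View pics/c6.png

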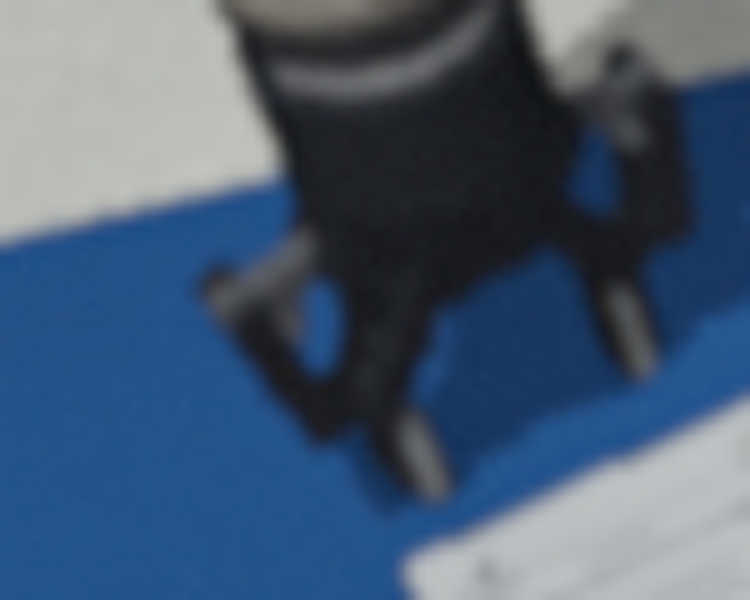

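```bash
python3 -m inch '[[0,0,1,0],[0,0,0,0],[0,0,1,0],[0,0,0,0],[0,0,0,0]]'
```

```text
clock: 16.75
tool_pos: [0.4479, -0.2382, -0.0311]
tcp_rot: [0.979, 0.204, 0.0, -0.0]
force: [-0.2, -0.6, 0.3]
finger_gap: 0.0601
```

```bash
python3 -m inch '[[0,0,1,0],[0,0,0,0],[0,0,1,0],[0,0,0,0],[0,0,0,0]]'
```

```text
clock: 17.38
tool_pos: [0.448, -0.2383, -0.0329]
tcp_rot: [0.979, 0.203, 0.0, -0.0]
force: [-1.0, 0.2, 4.6]
finger_gap: 0.0596
```

Bench contact came at a reported z of -32.5 mm with this opening. I'll raise about 1.5 mm and push.

```bash
python3 -m inch '[[0,0,-1.5,0],[5,0,0,0.003],[5,0,0,0],[5,0,0,0],[5,0,0,0]]'; python3 -m inch '[[5,0,0,0],[5,0,0,0],[5,0,0,0],[5,0,0,0],[5,0,0,0]]'; python3 - <<'E'
from h import *
where(); a=snap("scene","s7.png"); b=snap("top","t7.png")
cv2.imwrite("pics/c7.png",np.hstack([cv2.resize(a[150:270,80:230],(500,400),interpolation=2),cv2.resize(b[130:250,330:420],(300,400),interpolation=2)]))
E
```

```text
clock: 18.0
tool_pos: [0.4665, -0.2302, -0.0317]
tcp_rot: [0.979, 0.202, -0.0, 0.0]
force: [-0.5, -0.1, 0.3]
finger_gap: 0.0602
clock: 18.62
tool_pos: [0.4894, -0.2202, -0.0316]
tcp_rot: [0.979, 0.202, -0.0, -0.0]
force: [-0.2, 0.3, -0.5]
finger_gap: 0.0598
t 18.62 p [ 0.4894 -0.2202 -0.0316] fence mm -117.1 8.3 z -31.6 toolx-TH -0.0001 F [-0.2  0.3 -0.5] gap 0.0598 zdev [-2.e-04  2.e-04 -1.e+00]
```

View pics/c7.png

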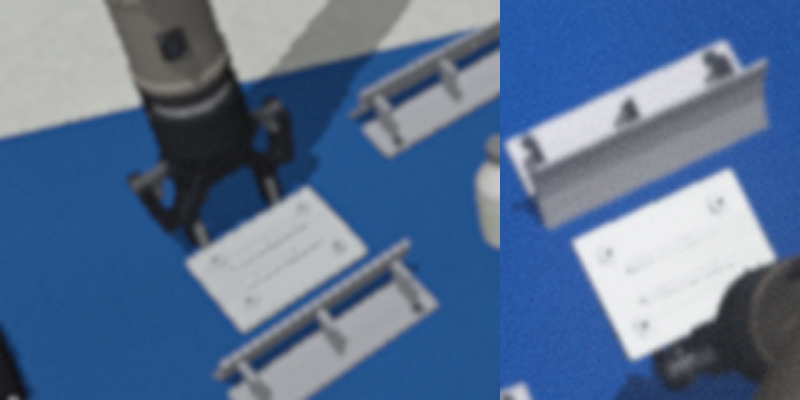

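```bash
python3 - <<'E'
from h import *
for u,v in[(351.9,201.7),(399.6,180.2),(370.4,237.8)]:
    p=onz("top",u,v,.006)[:2]-ORG; print((p@FX*1e3).round(1),(p@FY*1e3).round(1))
E
```

```text
-15.2 73.2
-16.1 -47.3
-106.6 71.4
```

```bash
for i in 1; do python3 -m inch '[[5,0,0,0],[5,0,0,0],[5,0,0,0],[5,0,0,0],[5,0,0,0]]'; done; python3 -m inch '[[5,0,0,0],[5,0,0,0],[5,0,0,0],[5,0,0,0],[5,0,0,0]]'; python3 - <<'E'
from h import *
where(); a=snap("scene","s8.png"); b=snap("top","t8.png")
cv2.imwrite("pics/c8.png",np.hstack([cv2.resize(a[150:270,80:230],(500,400),interpolation=2),cv2.resize(b[130:250,330:420],(300,400),interpolation=2)]))
E
```

```text
clock: 19.35
tool_pos: [0.5121, -0.2105, -0.0317]
tcp_rot: [0.979, 0.202, -0.0, -0.0]
force: [-1.7, -0.2, 0.3]
finger_gap: 0.06
clock: 19.98
tool_pos: [0.5354, -0.2004, -0.0317]
tcp_rot: [0.979, 0.202, -0.0, -0.0]
force: [-1.9, -1.3, 0.4]
finger_gap: 0.0599
t 19.98 p [ 0.5354 -0.2004 -0.0317] fence mm -67.0 8.3 z -31.7 toolx-TH -0.0 F [-1.9 -1.3  0.4] gap 0.0599 zdev [-1.e-04  2.e-04 -1.e+00]
```

View pics/c8.png

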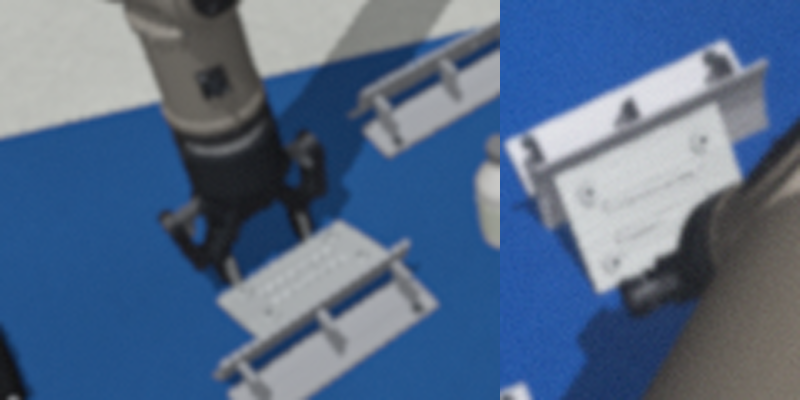

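The plate rides up the ramp squarely with about 2 N of push. Continuing.

```bash
python3 -m inch '[[5,0,0,0],[5,0,0,0],[5,0,0,0],[5,0,0,0],[4,0,0,0]]'
```

```text
clock: 20.7
tool_pos: [0.5579, -0.1908, -0.0315]
tcp_rot: [0.979, 0.202, 0.0, 0.0]
force: [-0.9, 0.8, -0.9]
finger_gap: 0.06
```

```bash
python3 -m inch '[[4,0,0,0],[4,0,0,0],[3,0,0,0],[2,0,0,0],[0,0,0,0]]';  python3 - <<'E'
from h import *
where(); a=snap("scene","s9.png"); b=snap("top","t9.png")
cv2.imwrite("pics/c9.png",np.hstack([cv2.resize(a[150:270,80:230],(500,400),interpolation=2),cv2.resize(b[130:250,330:420],(300,400),interpolation=2)]))
E
```

```text
clock: 21.32
tool_pos: [0.5694, -0.1859, -0.0316]
tcp_rot: [0.979, 0.202, 0.0, 0.0]
force: [0.4, 0.6, -0.3]
finger_gap: 0.0601
t 21.32 p [ 0.5694 -0.1859 -0.0316] fence mm -30.0 8.2 z -31.6 toolx-TH -0.0001 F [ 0.4  0.6 -0.3] gap 0.0601 zdev [ 4.e-04  1.e-04 -1.e+00]
```

View pics/c9.png

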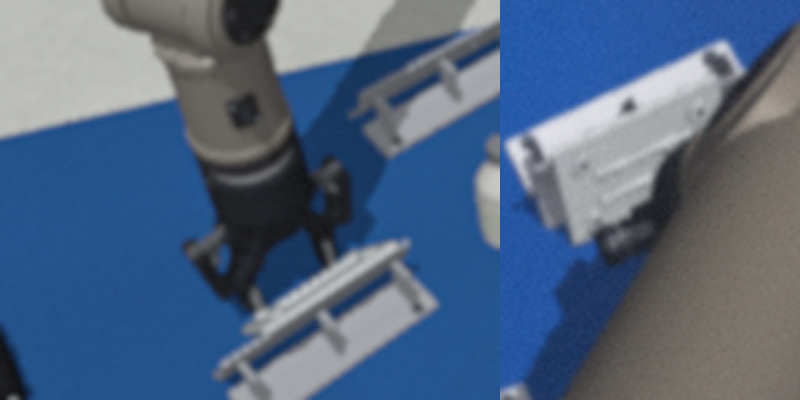

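```bash
python3 -m inch '[[2,0,0,0],[2,0,0,0],[2,0,0,0],[2,0,0,0],[1,0,0,0]]'
```

```text
clock: 22.05
tool_pos: [0.5776, -0.1823, -0.0316]
tcp_rot: [0.979, 0.202, 0.0, -0.0]
force: [-0.7, 0.3, -0.4]
finger_gap: 0.0602
```

Next I back off and lift, then look.

```bash
python3 -m inch '[[-6,0,0,0],[-20,0,0,0],[-20,0,-20,0],[-5,0,-60,0],[0,0,-50,0]]';  python3 - <<'E'
from h import *
where(); a=snap("scene","s10.png"); b=snap("top","t10.png")
cv2.imwrite("pics/c10.png",np.hstack([cv2.resize(a[150:270,80:230],(500,400),interpolation=2),cv2.resize(b[130:250,330:420],(300,400),interpolation=2)]))
E
```

```text
clock: 22.68
tool_pos: [0.5282, -0.204, 0.0998]
tcp_rot: [0.98, 0.201, -0.0, -0.0]
force: [1.3, 0.4, -0.2]
finger_gap: 0.0602
t 22.68 p [ 0.5282 -0.204   0.0998] fence mm -75.0 7.9 z 99.8 toolx-TH -0.0032 F [ 1.3  0.4 -0.2] gap 0.0602 zdev [-6.e-04  5.e-04 -1.e+00]
```

View pics/c10.png

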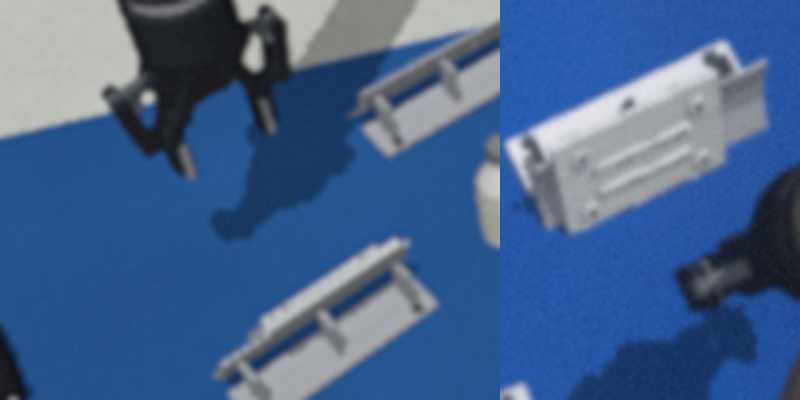

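```bash
python3 - <<'E'
from h import *
for u,v,z in[(351.6,199.6,.003),(398.1,179.2,.003),(346.4,175.6,.074),(394.2,155.2,.074)]:
    p=onz("top",u,v,z)[:2]-ORG; print(z,(p@FX*1e3).round(1),(p@FY*1e3).round(1))
to(80,12,140); to(80,12,40)
b=cv2.imread("pics/t10.png"); cv2.imwrite("pics/c11.png",cv2.resize(b[130:210,320:420],(750,600),interpolation=2))
E
```

```text
0.003 -10.4 71.1
0.003 -12.5 -46.2
0.074 38.7 72.0
0.074 35.8 -40.5
t 22.77 p [ 0.5327 -0.2056  0.1036] fence mm -71.5 4.6 z 103.6 toolx-TH -0.0023 F [ 0.6 -0.8  0. ] gap 0.0598 zdev [ 0.01   -0.002  -0.9999]
tool shift mm [151.8  -7.6 -35.1]
t 22.77 p [ 0.5327 -0.2056  0.1036] fence mm -71.5 4.6 z 103.6 toolx-TH -0.0023 F [ 0.6 -0.8  0. ] gap 0.0598 zdev [ 0.01   -0.002  -0.9999]
tool shift mm [150.9  -8.1  64.9]
```

View pics/c11.png

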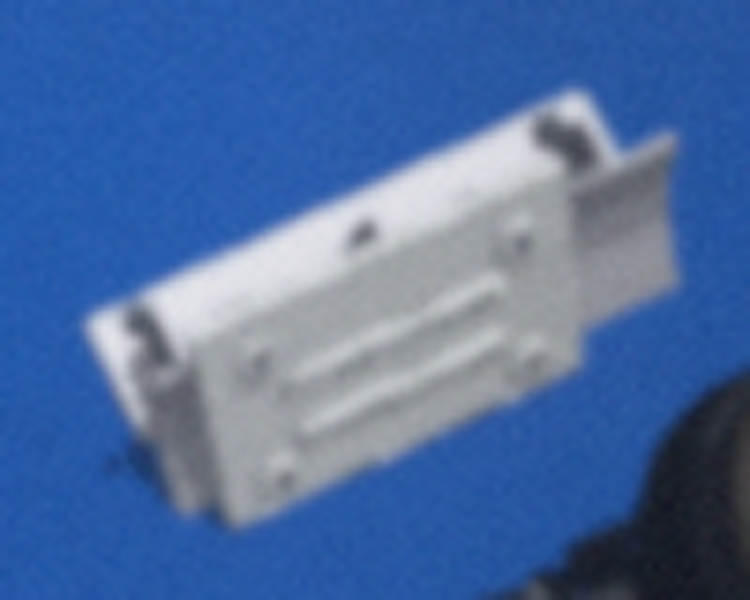

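The plate leans squarely at about 57°, with its near edge about 6–10 mm short of the toe and its raised edge beyond the lip. I'll go over it and come down behind.

```bash
python3 -m inch '[[30,-3,-5,0],[45,-3,0,0],[45,-2,0,0],[30,0,0,0],[0,0,0,0]]'; python3 -c "
from h import *; to(77,12,35)"
```

```text
clock: 23.4
tool_pos: [0.6657, -0.1342, 0.1017]
tcp_rot: [0.979, 0.203, -0.0, -0.001]
force: [-0.4, -0.2, 0.3]
finger_gap: 0.06
t 23.4 p [ 0.6657 -0.1342  0.1017] fence mm 78.9 17.5 z 101.7 toolx-TH 0.0028 F [-0.4 -0.2  0.3] gap 0.06 zdev [-1.1e-03  9.0e-04 -1.0e+00]
tool shift mm [-1.8  5.6 66.7]
```

```bash
python3 -m inch '[[0,5,15,0],[0,0,20,0],[0,0,20,0],[0,0,11,0],[0,0,0,0]]'; python3 - <<'E'
from h import *
where(); a=snap("scene","s12.png"); b=snap("top","t12.png")
cv2.imwrite("pics/c12.png",np.hstack([cv2.resize(a[150:270,80:230],(500,400),interpolation=2),cv2.resize(b[130:250,330:420],(300,400),interpolation=2)]))
E
```

```text
clock: 24.02
tool_pos: [0.6662, -0.1401, 0.036]
tcp_rot: [0.979, 0.202, -0.001, -0.0]
force: [-0.2, -0.2, 0.2]
finger_gap: 0.0599
t 24.02 p [ 0.6662 -0.1401  0.036 ] fence mm 77.0 11.9 z 36.0 toolx-TH -0.0001 F [-0.2 -0.2  0.2] gap 0.0599 zdev [-2.3e-03  5.0e-04 -1.0e+00]
```

View pics/c12.png

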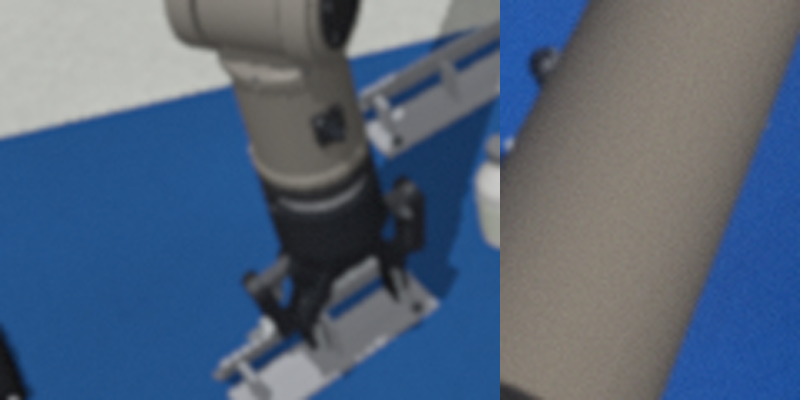

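```bash
python3 -m inch '[[-8,0,2,0],[-8,0,0,0],[-5,0,0,0],[-5,0,0,0],[-4,0,0,0]]'
```

```text
clock: 24.75
tool_pos: [0.6395, -0.1524, 0.0356]
tcp_rot: [0.979, 0.202, 0.0, -0.0]
force: [0.2, -0.4, 0.2]
finger_gap: 0.0602
```

```bash
python3 -m inch '[[-4,0,0,0],[-4,0,0,0],[-4,0,0,0],[-4,0,0,0],[-4,0,0,0]]'; python3 - <<'E'
from h import *
where(); a=snap("scene","s13.png")
cv2.imwrite("pics/c13.png",cv2.resize(a[150:270,80:230],(750,600),interpolation=2))
E
```

```text
clock: 25.38
tool_pos: [0.6209, -0.1604, 0.0354]
tcp_rot: [0.979, 0.202, -0.0, -0.0]
force: [0.5, 0.9, -1.4]
finger_gap: 0.0598
t 25.38 p [ 0.6209 -0.1604  0.0354] fence mm 27.3 11.2 z 35.4 toolx-TH -0.0002 F [ 0.5  0.9 -1.4] gap 0.0598 zdev [-1.e-04  1.e-04 -1.e+00]
```

View pics/c13.png

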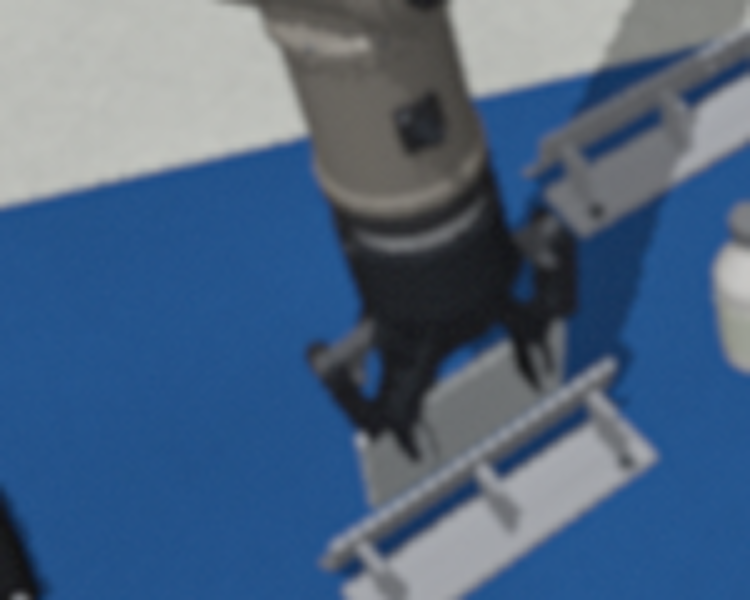

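The plate is tipping up, with its smooth grey face now showing at about (470,400) in the crop. Continuing.

```bash
python3 -m inch '[[-4,0,0,0],[-4,0,0,0],[-4,0,0,0],[-4,0,0,0],[-4,0,0,0]]'; python3 - <<'E'
from h import *
where(); a=snap("scene","s14.png")
cv2.imwrite("pics/c14.png",cv2.resize(a[150:270,80:230],(750,600),interpolation=2))
E
```

```text
clock: 26.05
tool_pos: [0.6025, -0.1683, 0.0354]
tcp_rot: [0.979, 0.202, -0.0, -0.0]
force: [0.6, 0.5, 1.0]
finger_gap: 0.0601
t 26.05 p [ 0.6025 -0.1683  0.0354] fence mm 7.3 11.2 z 35.4 toolx-TH -0.0002 F [0.6 0.5 1. ] gap 0.0601 zdev [-0.e+00  1.e-04 -1.e+00]
```

View pics/c14.png

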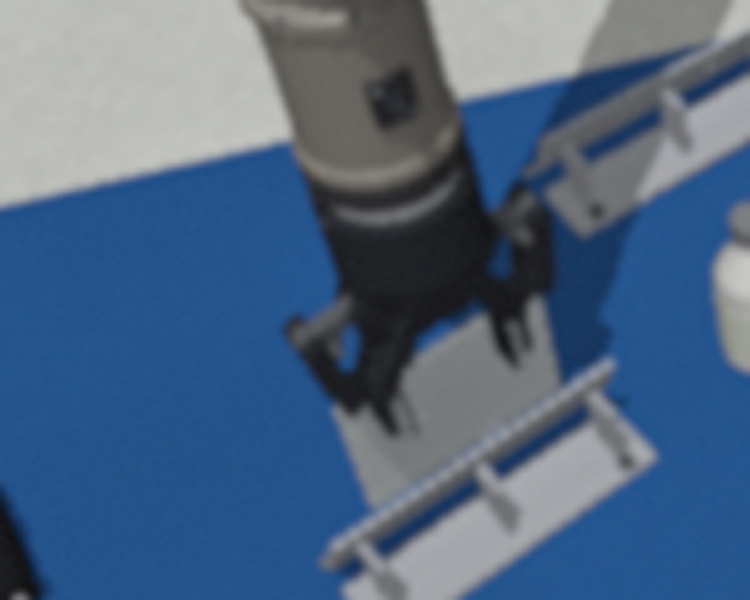

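```bash
python3 -m inch '[[-3,0,0,0],[-3,0,0,0],[-3,0,0,0],[-3,0,0,0],[-2,0,0,0]]'; python3 - <<'E'
from h import *
where(); a=snap("scene","s15.png")
cv2.imwrite("pics/c15.png",cv2.resize(a[150:270,80:230],(750,600),interpolation=2))
E
```

```text
clock: 26.72
tool_pos: [0.5897, -0.1738, 0.0354]
tcp_rot: [0.979, 0.202, -0.0, -0.0]
force: [-0.0, -0.2, -0.6]
finger_gap: 0.0601
t 26.73 p [ 0.5897 -0.1738  0.0354] fence mm -6.6 11.2 z 35.4 toolx-TH -0.0002 F [-0.  -0.2 -0.6] gap 0.0601 zdev [-0.e+00  1.e-04 -1.e+00]
```

View pics/c15.png

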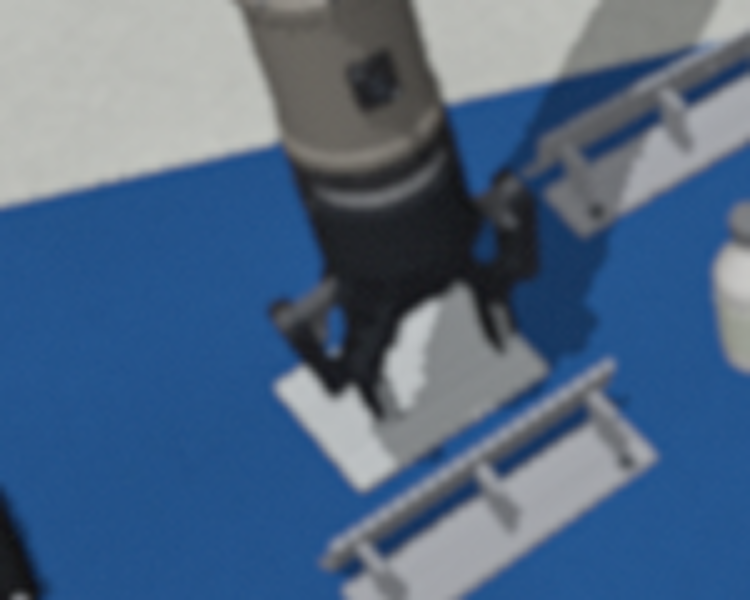

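The plate has gone over and shows its smooth face, with corners at about (275,385), (365,490) and (550,370). I'll lift clear and check.

```bash
python3 -m inch '[[0,0,-20,0],[0,0,-50,0],[0,0,-60,0],[0,0,-40,0],[0,0,0,0]]'; python3 -m inch '[[-30,0,0,0],[-60,0,0,0],[-60,-20,0,0],[-20,-20,0,0],[0,0,0,0]]'; python3 - <<'E'
from h import *
where(); a=snap("scene","s16.png"); b=snap("top","t16.png")
cv2.imwrite("pics/c16.png",np.hstack([cv2.resize(a[150:270,80:230],(500,400),interpolation=2),cv2.resize(b[130:250,330:420],(300,400),interpolation=2)]))
E
```

```text
clock: 27.4
tool_pos: [0.5925, -0.1753, 0.2108]
tcp_rot: [0.979, 0.202, 0.004, 0.002]
force: [-1.0, -0.6, -0.1]
finger_gap: 0.0601
clock: 28.02
tool_pos: [0.4167, -0.2034, 0.205]
tcp_rot: [0.979, 0.202, 0.0, -0.002]
force: [1.1, 0.1, -0.0]
finger_gap: 0.06
t 28.02 p [ 0.4167 -0.2034  0.205 ] fence mm -177.2 52.5 z 205.0 toolx-TH -0.0006 F [ 1.1  0.1 -0. ] gap 0.06 zdev [ 2.0e-04  3.9e-03 -1.0e+00]
```

View pics/c16.png

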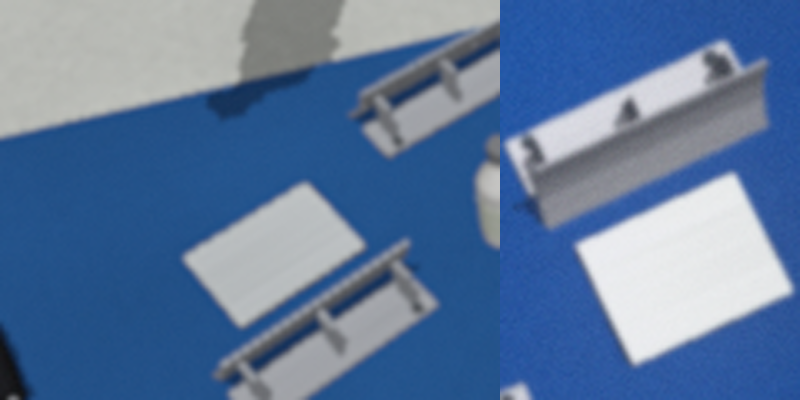

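View pics/t16.png

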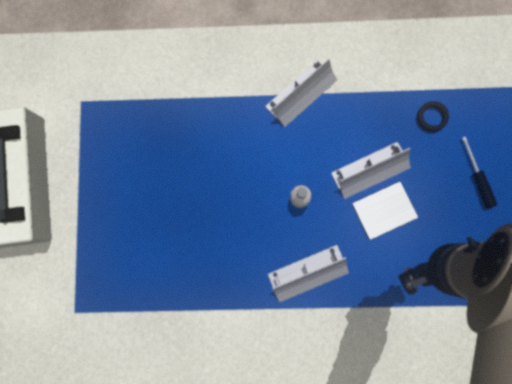

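View pics/s16.png

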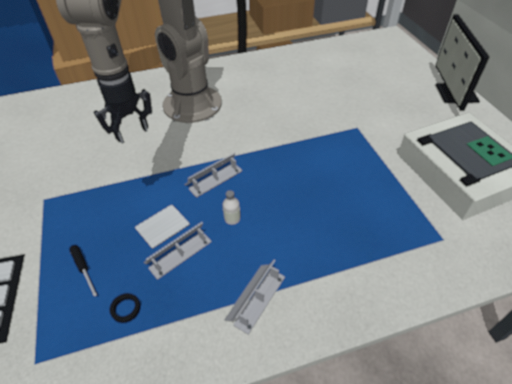

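The plate lies in front of the fence at top pixel (385,210), smooth face up. The bottle (300,197), reel (433,117) and driver (480,187) look unmoved. One quick check of flatness and the bystanders, then I'll hand in.

```bash
python3 - <<'E'
from h import *
T=[(352.6,202.8),(400.5,181.7),(417.5,217),(369.8,239.3)]
S=[(154.5+.0,247.8),(134.8,227.3),(171.5,204.6),(189.3,223)]
S=[(152.5,247.9),(134.8,227.2),(171.7,204.8),(189.3,223.3)]
S=[S[3],S[0],S[1],S[2]]
for a,b in zip(T,S):
    o1,d1=ray("top",*a);o2,d2=ray("scene",*b)
    k=np.linalg.lstsq(np.c_[d1,-d2],o2-o1,rcond=None)[0]; X=(o1+k[0]*d1+o2+k[1]*d2)/2; q=X[:2]-ORG
    print((q@FX*1e3).round(1),(q@FY*1e3).round(1),"z",(X[2]*1e3).round(1))
a=cv2.imread("pics/top0.png").astype(int);b=cv2.imread("pics/t16.png").astype(int)
for n,(x,y,w,h) in dict(bottle=(285,180,32,34),reel=(412,96,42,42),driver=(458,132,42,80)).items(): print(n,abs(a-b)[y:y+h,x:x+w].mean().round(2))
E
```

```text
-17.7 74.1 z 8.5
-18.8 -45.9 z 5.3
-108.4 -45.6 z 6.5
-108.6 74.9 z 6.6
bottle 2.63
reel 2.54
driver 2.61
```

```bash
python3 -c "
from plant import close_job; print(close_job())"
```

```text
the job is handed in; nothing more can be done
None
```

The plate is turned over and lies flat, smooth face up, in front of the right-hand fence. I handed the job in at about 28 s on the robot's clock, with the arm clear of everything. With two open fingertips I pushed it up the ramp until it leaned at about 57°. I then backed off, reached behind its raised edge and tipped it back towards the robot. Past vertical it fell the rest of the way on its own.

**Last checks:**
- **Position:** by two-view measurement the plate covers 90 x 120 mm, parallel to the fence. The edge facing the fence is about 18 mm short of the toe.
- **Bystanders:** the bottle, reel and screwdriver look unchanged between the first and last pictures.
- **Forces:** the readings I saw stayed under about 5 N, the highest while feeling for the bench.

**What disagreed:**
- **Tip height:** the fingertips met the bench with the reported tool height at about -32 mm at 60 mm opening. The stated geometry implies no more than 13 mm, so I used the touched height instead, and the probing took about 13 s.
- **Plate height:** the corners measured 5 to 8.5 mm high rather than the expected 10 mm. I put that down to camera and pixel error, as the plate shows no visible tilt.

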